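# Find and reset the tripped breaker on the worktop power block

## Robot

A 6-joint arm with a two-finger parallel gripper is mounted at the origin on a cart in front of the work surface, level with it; the furniture and walls round the work are solid. World frame = base frame: x ahead of the robot, y to its left, z up, the work surface at z = 0. Lengths are in mm, angles in rad, forces in N, time in s.
With the tool pointing down it reaches from about 275 to 825 mm from the base axis. Payload 5.2 kg.
Tool frame: the origin (TCP) lies at the very end of the fingers, on their centre line; the grasp point (between the pads) lies 19 mm behind it; z points along the fingers, y is the line along which they close (so a half turn about z gives the same grasp; the last joint's range is limited). The gripper opens to 93 mm and grips with 3 to 60 N. Pads are 15 mm wide; open, the fingers measure 128 mm over their backs; the gripper's body (75 mm by 188 mm) begins 65 mm behind the grasp point.
Start: joints at [-1.388, 0.259, 1.535, -0, 1.348, -0.203], TCP at [206.986, -509.57, 218.653] pointing down, gripper open.
Joint ranges: [-3.14, 3.14], [-0.91, 2.08], [0.19, 2.58], [-1.22, 4.36], [0.22, 2.71], [-3.12, 3.12]. Speed limits (rad/s): [2.57, 2.57, 3.14, 3.14, 3.14, 3.14].

## Interface

Orientations are given as [roll, pitch, yaw] about the fixed x, y, z axes, in that order (R = Rz(yaw) Ry(pitch) Rx(roll)).
In Python, from bench import robot gives the robot as it stands. The module is installed in compiled form; this text tells all that it offers. Calls block until the motion is done:
- robot.move_ptp(position, orientation): joint-space move of the TCP to a pose.
- robot.move_linear(position, ori=None, speed=150, f_stop=None): straight line of the TCP; ori=None keeps the orientation; speed is the mean speed in mm/s. With f_stop (N) it stops when the force on the tool has changed by that much, and returns True; else False.
- robot.move_j(angles): joint-space move.
- robot.move_gripper(opening): opening from 0.0 (shut) to 1.0 (fully open); the grip force is fixed at half the most; returns when the fingers have stopped.
- robot.sleep(seconds).
- robot.inverse_kinematics(position, orientation): joint angles nearest the present ones, or None.
- robot.get_image(name): name is "side" or "top"; returns a dict with "img" (400x640x3 uint8, blue, green, red), "fovy" (degrees; the focal length in pixels is half the picture's height over the tangent of half this angle, whatever the lens; pixels are square), "cx", "cy" (the principal point, pixels), "eye" and "orientation" of the camera in the world. Camera axes: x right, y down, z forward; pixel columns grow to the right and rows downward; lengths in mm; the calibration is good to about 2 mm. A picture is of the moment at which its call begins. There is no depth.
A pose or a line that the arm cannot do raises robot.MotionError and nothing moves.
- robot.hand_in(): hands the job in; it is judged then, once.
Readings, each from a call of its own:
- robot.current_t(): time.
- robot.current_qpos(): joint angles.
- robot.current_joint_vel(): joint speeds.
- robot.current_joint_efforts(): joint torques, N m.
- robot.current_tcp_pos(): TCP position.
- robot.current_eef_rot(): TCP orientation.
- robot.current_contact_force(): force on the tool from outside, world axes, zero at the start.
- robot.current_ft_torque(): the same for the moment, N m.
- robot.current_gripper_width(): opening from 0.0 (shut) to 1.0 (fully open).
- robot.current_finger_force(): force on a finger pad.
Only numpy, scipy, OpenCV 4.12 (cv2) and the standard library are available. Lean on these libraries where they do the work, as an engineer would, in place of code of your own. Each camera call takes 0.05 s, during which the arm holds its last target. There are 200 camera calls.

## Task

One of the three white reset keys on the worktop power block belongs to a tripped breaker, but they all look alike: press them slowly one at a time and feel for the one that resists, snaps over and then stays down by itself. A key that only gives way softly is not the one, so let it come up again without driving it to its stop, and press nothing hard. Once the tripped breaker is reset, push the red-knobbed main switch lever over to its other side, away from the robot, and leave the jar, tin and timer standing where they are.

Things in the scene. Friction and masses are not known exactly. Their poses are not given: they have to be found in the camera images.
- power_block: Black power block with an aluminium deck, 150 (x) x 280 (y) x 40 mm high, fixed to the worktop, turned up to 17 degrees. Origin: centre of its underside; its -x side faces the robot, z up. On the deck: in front a row of three white round reset keys (caps 25 mm across, 56 mm apart), a flat round socket behind each key, and at the +y end the main switch lever.
- place_1 (a point): Centre of the key place 1 of 3 (1 is at the -y end, 3 nearest the lever), on the deck, 40 mm above the worktop. A key's cap stands here; its flat top, untouched, is 12 to 25 mm above this point, differing from key to key and not told.
- place_2 (a point): Centre of the key place 2 of 3 (1 is at the -y end, 3 nearest the lever), on the deck, 40 mm above the worktop. A key's cap stands here; its flat top, untouched, is 12 to 25 mm above this point, differing from key to key and not told.
- place_3 (a point): Centre of the key place 3 of 3 (1 is at the -y end, 3 nearest the lever), on the deck, 40 mm above the worktop. A key's cap stands here; its flat top, untouched, is 12 to 25 mm above this point, differing from key to key and not told.
- tripped_key (a joint): How far the tripped breaker's key is pressed down, in m: 0 up, 0.009 at its lower stop. Looks the same as the other two reset keys; which of the three places it stands at is not told and changes. Its resistance starts at 1.5 N, climbs to about 5 N at 2.7 mm of travel, then falls away (about 3 N at 4.8 mm) and vanishes near 6 mm; only from there on it runs by itself to the stop and stays down (reset).
- idle_key_1 (a joint): How far one of the two soft keys is pressed down, in m: 0 up, 0.009 at its rigid stop. Looks the same as the other two reset keys; which of the three places it stands at is not told and changes. Its resistance starts at 1.5 N and grows evenly to only 3.3 N at the stop, with no snap; let go, it springs up; it must not be pressed beyond 7 mm.
- idle_key_2 (a joint): How far the other soft key is pressed down; like idle_key_1.
- main_switch (a joint): Angle of the main switch lever, rad: 0 leans back to the block's -x side (off), 1.0 leans to its +x side (on). It pivots about the block's y axis, needs 1 to 2 N at the knob and stays where it is left.
- main_switch_tip (a point): Centre of the red ball knob, 26 mm across, at the end of the 50 mm lever. The pivot is 62 mm above the worktop, at x = 0, y = +105 mm in the block's frame; its housing, 70 (x) x 50 (y) mm, rises 25 mm above the deck.
- tin: Food tin standing beyond the -y end of the block, 75 mm across and 58 mm high; loose. Origin: centre of its underside.
- jar: Spice jar standing behind the block, 41 mm across and 105 mm high; loose. Origin: centre of its underside.
- timer: Red round kitchen timer standing beyond the +y (lever) end of the block, 62 mm across and 57 mm high; loose. Origin: centre of its underside.

How it is judged (in metres and radians):
On the way, in this order (a step that is already met when the one before it is completed fails the run):
1. the tripped breaker's key has snapped over and is down (value of joint tripped_key above 0.0075 m), for 0.2 s.
2. the main switch lever is over on the far side (value of joint main_switch above 0.7 rad), for 0.2 s.
At the end, for the whole second after the job is handed in: The tripped breaker's key stays down by itself (more than 7.5 of 9 mm), both soft keys are up again (within 1 mm), and the main switch lever leans to the far side (beyond 0.7 of 1.0 rad) (value of joint tripped_key above 0.0075 m and value of joint each of idle_key_1, idle_key_2 below 0.001 m and value of joint main_switch above 0.7 rad); the robot touches nothing.
It fails at once if a soft key is pressed nearly to its stop (more than 7.5 of its 9 mm) (value of joint any of idle_key_1, idle_key_2 above 0.0075 m).
It fails at once if the hand or arm presses on anything with more than 25 N (contact force between any of the fingers, the arm and anything else above 25 N).
It fails at once if the jar, tin or timer is shifted by more than 20 mm or tipped over (distance of any of tin, jar, timer from where it was at the start of the episode above 0.02 m or angle between any of tin, jar, timer's own z axis and vertical above 0.4 rad).
It also fails if it takes over 61 s, if anything falls off the work surface, if the arm or the gripper's body presses on something with over 40 N, if the wrist force passes 120 N, or if a joint passes its speed limit or range.

## Working session

There is one attempt and no reset: what is moved stays moved. The work goes in short steps, each a Python script; the robot and the scene stay as the last script left them, time stands still between calls to the robot, and variables do not carry over. Pictures are saved under pics/ and viewed, at most 10 in all, crops included, and the job is handed in when it is done.

```bash
mkdir -p pics
python3 - <<'E'
from bench import robot
import cv2
for n in("top","side"):
    d=robot.get_image(n); cv2.imwrite(f"pics/{n}0.png",d["img"]); print(n,{k:v for k,v in d.items() if k!="img"})
print(robot.current_t(),robot.current_eef_rot())
E
```

```text
top {'fovy': 43.53478294457568, 'cx': 321.0536695465974, 'cy': 200.94669953690692, 'eye': array([ 474.59022443,  -15.4796142 , 1257.09078428]), 'orientation': array([-3.06167558,  0.02241184, -1.59287551])}
side {'fovy': 44.356359663613816, 'cx': 318.0342596906707, 'cy': 199.9058153888245, 'eye': array([  274.86629016, -1098.42199261,   645.55228916]), 'orientation': array([-2.02487301,  0.01144781, -0.26590294])}
0.1 [-3.14005859e+00 -2.86540695e-04  3.85857422e-01]
```

View pics/top0.png

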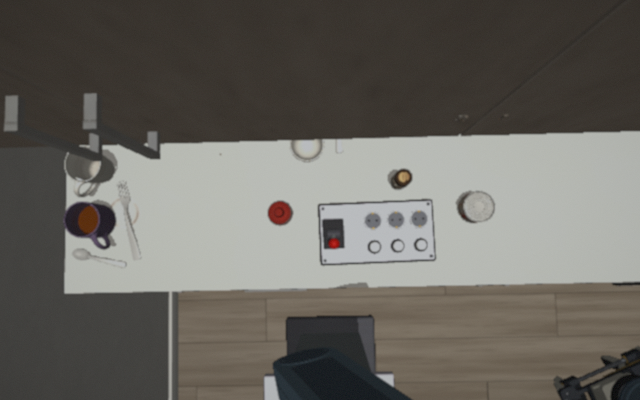

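View pics/side0.png

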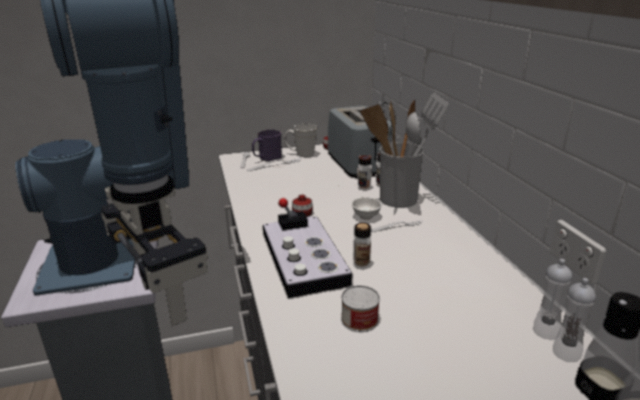

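The top view shows the block deck with corners near (318,205) and (435,258). The keys are at (374,247), (398,245) and (421,244), and the red knob is at (334,243). The jar is at (402,178), the tin at (476,206) and the timer at (280,212). Next I'll refine these.

```bash
cat > h.py <<'E'
import numpy as np, cv2
from bench import robot
from scipy.spatial.transform import Rotation as R
def ray(d,u,v):
    f=200/np.tan(np.radians(d["fovy"])/2)
    return d["eye"], R.from_euler("xyz",d["orientation"]).apply([(u-d["cx"])/f,(v-d["cy"])/f,1])
def onplane(d,u,v,z):
    e,r=ray(d,u,v); return e+r*(z-e[2])/r[2]
def cross(d1,p1,d2,p2):
    e1,r1=ray(d1,*p1); e2,r2=ray(d2,*p2)
    s=np.linalg.lstsq(np.c_[r1,-r2],e2-e1,rcond=None)[0]
    a,b=e1+s[0]*r1,e2+s[1]*r2
    return (a+b)/2,np.linalg.norm(a-b)
E
python3 - <<'E'
from h import *
np.set_printoptions(precision=1,suppress=True)
t=robot.get_image("top"); s=robot.get_image("side")
im=t["img"]; hsv=cv2.cvtColor(im,cv2.COLOR_BGR2HSV)
c=im[190:275,305:450]; 
cv2.imwrite("pics/crop0.png",np.vstack([cv2.resize(c,(725,425)*1,interpolation=cv2.INTER_CUBIC)]))
cv2.imwrite("pics/crop1.png",cv2.resize(s["img"][185:300,250:390],None,fx=5,fy=5,interpolation=cv2.INTER_CUBIC))
for n,p in dict(deck=im[212,400],top=im[300-25,400],key=im[245,398]).items(): print(n,p)
# red knob
def red(d,x0,x1,y0,y1):
    h=cv2.cvtColor(d["img"],cv2.COLOR_BGR2HSV)
    m=(((h[...,0]<8)|(h[...,0]>172))&(h[...,1]>150)&(h[...,2]>60)).astype(np.uint8)
    q=np.zeros_like(m);q[y0:y1,x0:x1]=m[y0:y1,x0:x1]
    M=cv2.moments(q,True); return M["m10"]/M["m00"],M["m01"]/M["m00"]
a=red(t,322,345,230,260); b=red(s,270,290,190,212)
print(a,b,cross(t,a,s,b))
for n,p in {"k1":(421,244),"k2":(398,245),"k3":(374,247)}.items(): print(n,onplane(t,*p,58))
for p in [(318,205),(432,199),(435,258),(321,265)]: print(onplane(t,*p,40))
for n,p,z in [("jar",(402,178),105),("tin",(477,206),58),("timer",(280,212),57)]: print(n,onplane(t,*p,z))
E
```

```text
deck [169 167 164]
top [181 187 184]
key [189 187 184]
(333.46067415730334, 242.95505617977528) (282.8809523809524, 202.23809523809524) (array([471.1, -18.2, 106.2]), np.float64(1.8412087861619222))
k1 [ 463.  -225.9   58. ]
k2 [ 461.8 -171.3   58. ]
k3 [ 458.3 -114.3   58. ]
[562.9  17.3  40. ]
[ 571.  -259.7   40. ]
[ 428.6 -261.3   40. ]
[417.6  13.2  40. ]
jar [ 616.1 -179.7  105. ]
tin [ 550.3 -362.2   58. ]
timer [547.  108.6  57. ]
```

View pics/crop0.png

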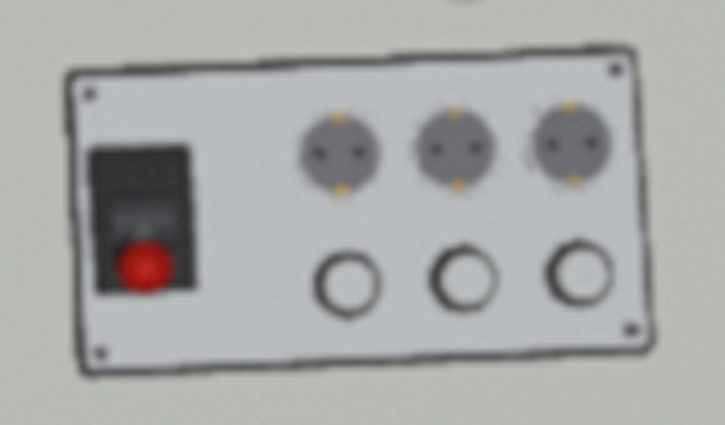

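View pics/crop1.png

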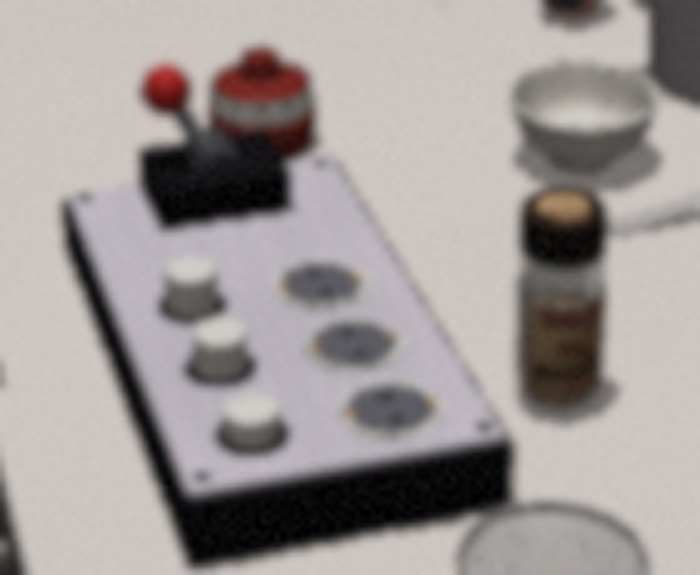

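The crops show cap tops at k3 (374.6,246.4), k2 (398,245.4) and k1 (420.8,244.2) in the top view. In the side view they are at (287.9,238.5), (294.1,251.3) and (300.1,266.5). The lever leans toward the robot, with the knob at about (471,-18,106). Block yaw is about 2.3°. Next I'll touch-probe k1.

```bash
cat >> h.py <<'E'
YAW=np.radians(2.3)-np.pi/2
DOWN=[np.pi,0,YAW]
def probe(x,y,z0):
    """touch the key from above, press 3.2 mm in small steps; (travel, force) pairs"""
    robot.move_linear([x,y,z0],speed=120)
    f0=robot.current_contact_force()[2]
    hit=robot.move_linear([x,y,49],speed=12,f_stop=1.0)
    z=robot.current_tcp_pos()[2]; print("touch",hit,round(z,1),"f0",round(f0,2))
    out=[(0,robot.current_contact_force()[2]-f0)]
    for d in np.arange(.8,3.3,.8):
        if out[-1][1]>8: break
        robot.move_linear([x,y,z-d],speed=8)
        out.append((z-robot.current_tcp_pos()[2],robot.current_contact_force()[2]-f0))
    return z,np.array(out)
E
python3 - <<'E'
from h import *
np.set_printoptions(precision=2,suppress=True)
t=robot.get_image("top"); s=robot.get_image("side")
for a,b in [((420.8,244.2),(300.1,266.5)),((398,245.4),(294.1,251.3)),((374.6,246.4),(287.9,238.5))]: print(cross(t,a,s,b))
x,y=463,-226
robot.move_gripper(0)
robot.move_ptp([x,y,150],DOWN)
print(robot.current_t(),robot.current_qpos())
z,o=probe(x,y,72); print(o, robot.current_t())
E
```

```text
(array([ 463.68, -226.85,   50.98]), np.float64(2.507818004373191))
(array([ 462.53, -171.8 ,   56.7 ]), np.float64(3.4281352822890563))
(array([ 460.86, -115.88,   58.79]), np.float64(2.3192773639674664))
3.9917 [-0.67  0.25  1.72 -0.    1.17  2.43]
touch True 54.3 f0 -0.09
[[0.   2.23]
 [0.67 4.48]
 [1.53 5.31]
 [2.33 5.07]
 [3.18 5.13]] 7.125
```

k1 peaks at about 5.3 N, so it is the tripped key. I'll press it on through the snap.

Run:
```python
from h import *
x,y=463,-226
for z in (50.2,49.2,48.2,47.4):
    h=robot.move_linear([x,y,z],speed=8,f_stop=6)
    print(robot.current_tcp_pos()[2].round(2),robot.current_contact_force()[2].round(2),h)
    if h: break
robot.sleep(.2)
robot.move_linear([x,y,150])
d=robot.get_image("side"); print(robot.current_t())
cv2.imwrite("pics/crop2.png",cv2.resize(d["img"][185:300,250:390],None,fx=5,fy=5,interpolation=cv2.INTER_CUBIC))
```

```text
50.07 2.34 False
48.81 0.1 False
48.03 -1.05 False
47.37 -0.13 False
9.2667
```

View pics/crop2.png

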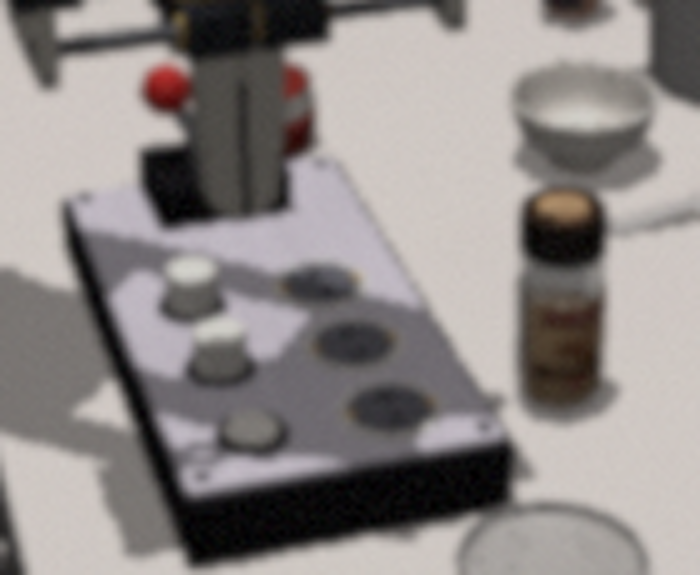

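Key 1, at about (251,428) in the crop, now stays down. The other two are up and the knob at (166,88) is still on the near side. Next is the lever, pushed from its -x side.

Run:
```python
from h import *
robot.move_ptp([415,-16,170],DOWN)
robot.move_linear([415,-16,95],speed=120)
h=robot.move_linear([488,-19,97],speed=50,f_stop=9)
print(h,robot.current_tcp_pos(),robot.current_contact_force())
robot.sleep(.2)
robot.move_linear([420,-16,97],speed=100)
robot.move_linear([400,-120,200])
d=robot.get_image("side"); print(robot.current_t(),robot.current_contact_force())
cv2.imwrite("pics/crop3.png",cv2.resize(d["img"][170:320,240:400],None,fx=4,fy=4,interpolation=cv2.INTER_CUBIC))
t=robot.get_image("top"); cv2.imwrite("pics/top3.png",t["img"])
```

```text
False [487.95498621 -19.05011805  97.06904996] [-0.11505448  0.86471942 -0.7039266 ]
14.7417 [0.73966531 0.03735017 0.0867687 ]
```

View pics/crop3.png

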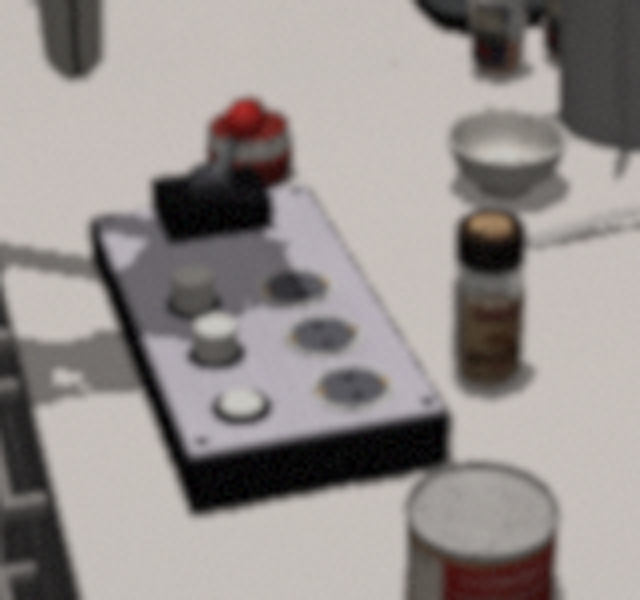

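View pics/top3.png

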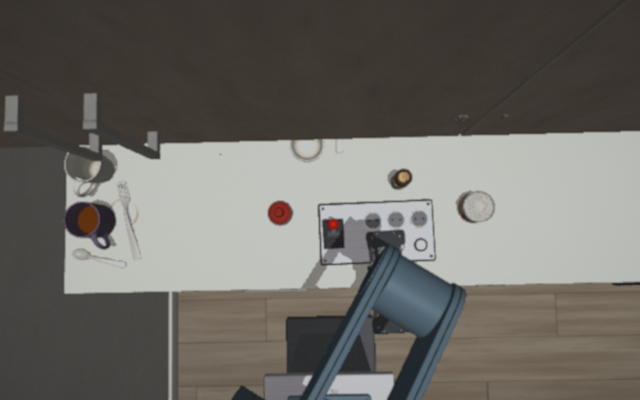

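Key 1 is down and the other two are up. The knob moved from row 243 to row 225 in the top view, about 42 mm, which puts the lever at about 0.9 rad. The loose items have not moved, so I'm handing in.

```bash
python3 -c "
from bench import robot
print(robot.hand_in())"
```

```text
the job is handed in; nothing more can be done
None
```

The job is handed in: key 1 was the tripped breaker and is reset, staying down by itself; the main switch lever is over on the far side (about 0.9 rad), and the jar, tin and timer are where they were.

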